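# Show the matching spindle to the inspection camera

## Robot

A 7-joint arm with a two-finger parallel gripper is mounted at the origin on the work surface. World frame = base frame: x ahead of the robot, y to its left, z up, the work surface at z = 0. Lengths are in m, angles in rad, forces in N, time in s.
With the tool pointing down it reaches from about 0.425 to 0.925 m from the base axis. Payload 6.8 kg.
Tool frame: the origin (TCP) lies midway between the tips of the shut fingers; the grasp point (between the pads) lies 19 mm behind it; z points along the fingers, y is the line along which they close (so a half turn about z gives the same grasp; the last joint's range is limited). The gripper opens to 85 mm and grips with 20 to 120 N. Pads are 22 mm wide; open, the fingers measure 114 mm over their backs; the gripper's body (76 mm by 85 mm) begins 54 mm behind the grasp point. The pads swing forward as they close: fully open they stand 13 mm farther back than shut.
Start: joints at [-1.254, 0.477, 0.022, 1.555, -0.011, 1.109, -0.083], TCP at [0.278, 0.615, 0.231] pointing down, gripper open.
Joint ranges: [-2.96, 2.96], [-0.34, 2.1], [-1.41, 1.46], [0.24, 2.44], [-1.37, 4.51], [0.17, 1.92], [-2.96, 2.96]. Speed limits (rad/s): [2.39, 2.39, 3.14, 3.14, 3.14, 3.14, 3.14].

## Interface

Orientations are given as a rotation vector (axis times angle).
In Python, from bench import r gives the robot as it stands. The module is installed in compiled form; this text tells all that it offers.
- The arm moves only by the tool apply_moves, never from a script. Its argument "rows" is a list of rows, each a list of 6 numbers: the shift along the tool's x, y, z scaled (see below), then the turn, a rotation vector about the tool's x, y, z scaled (see below). A call has 1 to 5 rows; each row is the pose to reach, as a shift and turn from the pose commanded when the call began, along the tool's axes at that moment; what a row does not reach only later rows make up. The controller multiplies each number of a shift by 0.25 m and each number of a turn by 90 degrees. A row lasts 1/8 s, in which the tool goes at most 62.5 mm and 10.7 degrees, less where a joint would pass 70% of its speed; a pose out of reach is approached as far as the arm can. A call with a number of a shift or a turn outside -1 to 1 is refused whole. A call with a gripper value outside its range is refused whole. "claw" is the opening, from 0 (shut) to 1 (fully open), set as the call begins (left out, the last holds). The fingers move at their own pace and stop on an object; "newtons" is the grip in N (left out, the last holds). Time passes only in rows, so rows that repeat a pose let the fingers close. It gives the time, the measured TCP pose, the force, the opening and the grip force at its end, in the units of the state.
- r.get_obs(): the state, without advancing time (a new reading comes with each control period).
- r.grab_frame(name): name is "scene" or "top" or "wrist"; returns a dict with "pixels" (384x512x3 uint8, red, green, blue), "intrinsics" (3x3 intrinsics, pixels), "eye" and "attitude" of the camera in the world. Camera axes: x right, y up, looking along -z (the intrinsics and any distortion apply to the point x, -y, -z); pixel columns grow to the right and rows downward; lengths in m; the calibration is good to about 2 mm. A picture is of the moment at which its call begins. There is no depth.
- r.hand_in(): hands the job in; it is judged then, once.
Trained networks look in a picture, given as the dict that the camera call returned (one of the last four; its "shot" number tells which), for a name from the list of things; names that differ only in an ending like _2 or _b are one class to them, and where a whole thing is asked for, a point or a joint stands for the part that bears it (a point fixed in the world has none). Each returns a list of dicts, best first, with "conf" (0 to 1); they miss things now and then, are a little off and sometimes report something else, mostly with a low value. They report only what shows in the picture. A call takes as long as a camera call. They do not tell look-alikes from the thing itself.
- r.search_frame(picture, thing): "rect" ([left, top, width, height] in pixels, round what is visible of it).
- r.outline_of(picture, thing): "pixels" (384x512 bool, what is visible of it) and "rect" ([left, top, width, height] in pixels, round what is visible of it).
- r.landmark_of(picture, thing): "point" ([column, row] in pixels: a listed point, or the origin of a listed thing).
The state is a dict: "clock": time; "joints": joint angles; "qvel": joint speeds; "tau": joint torques, N m; "tcp_pos": TCP position; "orientation": TCP orientation; "contact_force": force on the tool from outside, world axes, zero at the start; "moment": the same for the moment, N m; "grip_width": finger opening in m; "gripper_force": force on a finger pad.
Only numpy, scipy, OpenCV 4.12 (cv2) and the standard library are available. Lean on these libraries where they do the work, as an engineer would, in place of code of your own. Each camera call takes 0.05 s, during which the arm holds its last target. There are 200 camera calls.

## Task

The sample standing alone on the round pedestal shows which pattern is wanted. Lift the spindle of that same pattern out of the rack and hold it up in the air in front of the inspection camera with its disc-shaped head towards the lens, the spindle in line with the camera's downward-sloping line of sight and the head's end face centred about 100 mm in front of the lens. Finish while still holding it there, motionless; do not touch the camera, and leave the other two spindles in the rack and everything else on the bench where it is.

Things in the scene. Friction and masses are not known exactly. Their poses are not given: they have to be found in the camera images.
- spindle_twin: Loose turned pale spindle, 179 mm long, 50-135 g: two round beads (50 across, 28 long), 33 either side of the middle. Shank 24 mm across; tenon 16 across, 21 long at own -x end; head disc 36 across, 12 thick at own +x end. Origin on the axis, mid shank (bare for 38 mm): grip here, balance within 10 mm. Own x runs along the axis to the head; roll does not matter. Starts level in the rack.
- twin_face (a point): Centre of the flat end face of the head disc of the twin spindle, 85 mm from its origin along own +x.
- spindle_single: Loose turned pale spindle, 179 mm long, 50-135 g: one round bead (50 across, 28 long), 33 from the middle on the tenon side. Shank 24 mm across; tenon 16 across, 21 long at own -x end; head disc 36 across, 12 thick at own +x end. Origin on the axis, mid shank (bare for 38 mm): grip here, balance within 10 mm. Own x runs along the axis to the head; roll does not matter. Starts level in the rack.
- single_face (a point): Centre of the flat end face of the head disc of the single spindle, 85 mm from its origin along own +x.
- spindle_plain: Loose turned pale spindle, 179 mm long, 50-135 g: no bead, a plain slender shank. Shank 24 mm across; tenon 16 across, 21 long at own -x end; head disc 36 across, 12 thick at own +x end. Origin on the axis, mid shank (bare for 38 mm): grip here, balance within 10 mm. Own x runs along the axis to the head; roll does not matter. Starts level in the rack.
- plain_face (a point): Centre of the flat end face of the head disc of the plain spindle, 85 mm from its origin along own +x.
- sample_twin: Fixed sample, pale wood, of the same shape and size as spindle_twin (two round beads), standing upright with its head disc up, 169 mm tall above its foot. Origin at the centre of its foot. It stands either alone on the round pedestal or with another sample on the dark wooden board.
- sample_single: Fixed sample, pale wood, of the same shape and size as spindle_single (one round bead), standing upright with its head disc up, 169 mm tall above its foot. Origin at the centre of its foot. It stands either alone on the round pedestal or with another sample on the dark wooden board.
- sample_plain: Fixed sample, pale wood, of the same shape and size as spindle_plain (no bead), standing upright with its head disc up, 169 mm tall above its foot. Origin at the centre of its foot. It stands either alone on the round pedestal or with another sample on the dark wooden board.
- pedestal: Round dark steel pedestal, 100 mm across and 20 mm high, fixed; one sample stands in its centre: the wanted pattern. Origin at the centre of its underside.
- rack: Fixed dark wooden rack, base 150 x 250 x 10 mm, with two notched rails 12 mm thick at own x -60 and +60 mm. The spindles lie in open V notches along own x, heads to own +x, at own y -80, 0 and +80 mm, middle at own x 0, axes 60 mm above the table. They lift straight up. Origin: centre of the underside.
- cam_stand: Fixed inspection camera stand: dark base plate, round aluminium post 20 mm across, 360 mm high, behind the camera, carrying the camera head towards the robot. Origin at base level, 55 mm in front of the post (on the robot's side).
- cam_head: Grey camera with a black lens barrel 44 mm across on the stand, looking down at 30 degrees below level, roughly towards the robot. Origin at the centre of the lens front, 310 mm above the table; own -x is the direction it looks, own +x points back into the camera (and up at 30 degrees), own y level.
- gouge: Wood-turning gouge, 260 mm long, dark wooden handle, lying on the table. Bystander; to be left alone. Origin near the middle of its underside.
- mallet: Wooden mallet lying on its side, head 75 x 120 x 70 mm, 260 mm long. Bystander; to be left alone. Origin near the middle of its underside.
- sanding_block: Cork sanding block 112 x 67 x 33 mm. Bystander; to be left alone. Origin near the middle of its underside.
- offcut: Pale wood offcut 90 x 50 x 35 mm. Bystander; to be left alone. Origin near the middle of its underside.
- tape_roll: Roll of paper tape lying flat, 96 mm across, 25 mm high. Bystander; to be left alone. Origin near the middle of its underside.
- glue_jar: White glue jar standing, 60 mm across, 100 mm high. Bystander; to be left alone. Origin near the middle of its underside.
- pencil: Flat carpenter's pencil 160 x 14 x 8 mm. Bystander; to be left alone. Origin near the middle of its underside.
Not all that is in view belongs to the job. Leave any blue look-alike of the spindle_single alone. There is more than one size of the pedestal; the job needs the middle-sized.

How it is judged:
On the way:
1. the spindle of the wanted pattern is gripped and lifted clear of the rack (((horizontal distance between sample_twin and pedestal below 0.03 m and height (world z) of spindle_twin above 0.11 m and contact force between spindle_twin and the fingers above 1 N) or (horizontal distance between sample_single and pedestal below 0.03 m and height (world z) of spindle_single above 0.11 m and contact force between spindle_single and the fingers above 1 N) or (horizontal distance between sample_plain and pedestal below 0.03 m and height (world z) of spindle_plain above 0.11 m and contact force between spindle_plain and the fingers above 1 N))), for 0.2 s.
At the end, for the whole second after the job is handed in: The matching spindle is in the fingers only, its middle over 150 mm up and still; end face 80 to 120 mm from the lens, within 15 mm sideways and 15 mm up or down of the line of sight; axis within 0.175 rad of it, head to lens; the other two spindles within 20 mm of their start (((horizontal distance between sample_twin and pedestal below 0.03 m and x of twin_face in the frame of cam_head between -0.12 and -0.08 m and y of twin_face in the frame of cam_head between -0.015 and 0.015 m and z of twin_face in the frame of cam_head between -0.015 and 0.015 m and x of spindle_twin in the frame of cam_head below -0.15 m and angle between the x axis of spindle_twin and the x axis of cam_head, either way round below 0.175 rad and height (world z) of spindle_twin above 0.15 m and contact force between spindle_twin and the fingers above 1 N and contact force between spindle_twin and rack below 0.2 N and contact force between spindle_twin and cam_stand below 0.2 N and linear speed of spindle_twin below 0.03 m/s and angular speed of spindle_twin below 0.2 rad/s and distance of each of spindle_single, spindle_plain from where it was at the start of the episode below 0.02 m) or (horizontal distance between sample_single and pedestal below 0.03 m and x of single_face in the frame of cam_head between -0.12 and -0.08 m and y of single_face in the frame of cam_head between -0.015 and 0.015 m and z of single_face in the frame of cam_head between -0.015 and 0.015 m and x of spindle_single in the frame of cam_head below -0.15 m and angle between the x axis of spindle_single and the x axis of cam_head, either way round below 0.175 rad and height (world z) of spindle_single above 0.15 m and contact force between spindle_single and the fingers above 1 N and contact force between spindle_single and rack below 0.2 N and contact force between spindle_single and cam_stand below 0.2 N and linear speed of spindle_single below 0.03 m/s and angular speed of spindle_single below 0.2 rad/s and distance of each of spindle_twin, spindle_plain from where it was at the start of the episode below 0.02 m) or (horizontal distance between sample_plain and pedestal below 0.03 m and x of plain_face in the frame of cam_head between -0.12 and -0.08 m and y of plain_face in the frame of cam_head between -0.015 and 0.015 m and z of plain_face in the frame of cam_head between -0.015 and 0.015 m and x of spindle_plain in the frame of cam_head below -0.15 m and angle between the x axis of spindle_plain and the x axis of cam_head, either way round below 0.175 rad and height (world z) of spindle_plain above 0.15 m and contact force between spindle_plain and the fingers above 1 N and contact force between spindle_plain and rack below 0.2 N and contact force between spindle_plain and cam_stand below 0.2 N and linear speed of spindle_plain below 0.03 m/s and angular speed of spindle_plain below 0.2 rad/s and distance of each of spindle_twin, spindle_single from where it was at the start of the episode below 0.02 m))); the arm keeps its last pose, push and grip.
It fails at once if a spindle of another pattern is lifted out of the rack ((horizontal distance between sample_twin and pedestal below 0.03 m and height (world z) of any of spindle_single, spindle_plain above 0.09 m) or (horizontal distance between sample_single and pedestal below 0.03 m and height (world z) of any of spindle_twin, spindle_plain above 0.09 m) or (horizontal distance between sample_plain and pedestal below 0.03 m and height (world z) of any of spindle_twin, spindle_single above 0.09 m)).
It fails at once if the camera or its stand is touched (over 2 N) (contact force between any of cam_stand, cam_head and anything else above 2 N).
It fails at once if a bystander is moved more than 30 mm (distance of any of gouge, mallet, sanding_block, offcut, tape_roll, glue_jar, pencil from where it was at the start of the episode above 0.03 m).
It also fails if it takes over 35 s, if anything falls off the work surface, if the arm or the gripper's body presses on something with over 40 N, if the wrist force passes 120 N, or if a joint passes its speed limit or range.

## Working session

There is one attempt and no reset: what is moved stays moved. The work goes in short steps, Python scripts to look and compute and a tool call to move; the robot and the scene stay as the last step left them, time stands still between calls to the robot, and variables do not carry over. Pictures are saved under pics/ and viewed, at most 10 in all, crops included, and the job is handed in when it is done.

Besides the shell and the picture viewer there is one more tool, called after ">>>" by a JSON object that holds its "fn" and its "kwargs", one argument or row to a line. apply_moves: Moves the arm, as the interface text tells. Its arguments: {"type":"object","properties":{"rows":{"type":"array","items":{"type":"array","items":{"type":"number"}}},"claw":{"type":"number"},"newtons":{"type":"number"}},"required":["rows"]}

```bash
mkdir -p pics; cat > h.py <<'E'
import numpy as np, cv2
from scipy.spatial.transform import Rotation as R
from bench import r
def rot(a):
    a=np.array(a,float)
    return a if a.shape==(3,3) else (R.from_rotvec(a).as_matrix() if a.size==3 else R.from_quat(a).as_matrix())
def ray(f,p):
    K=np.array(f["intrinsics"]); d=np.linalg.inv(K)@[p[0],p[1],1]
    A=rot(f["attitude"]); return np.array(f["eye"]), A@(np.array([d[0],-d[1],-d[2]])/np.linalg.norm(d))
def onz(f,p,z):
    e,d=ray(f,p); return e+d*(z-e[2])/d[2]
def tri(obs):
    A=np.zeros((3,3));b=np.zeros(3);L=[]
    for f,p in obs:
        e,d=ray(f,p);M=np.eye(3)-np.outer(d,d);A+=M;b+=M@e;L.append((e,d))
    x=np.linalg.solve(A,b); return x,[round(float(np.linalg.norm(np.cross(x-e,d))),4) for e,d in L]
def proj(f,X):
    A=rot(f["attitude"]);c=A.T@(np.array(X)-np.array(f["eye"]));v=np.array(f["intrinsics"])@[c[0],-c[1],-c[2]];return v[:2]/v[2]
def save(f,n): cv2.imwrite(f"pics/{n}.png",f["pixels"][:,:,::-1])
E
python3 - <<'E'
from h import *
F={n:r.grab_frame(n) for n in("scene","top","wrist")}
for n,f in F.items():
    save(f,n+"0"); print(n,{k:(v if k!="pixels" else 0) for k,v in f.items()})
print(r.get_obs())
cv2.imwrite("pics/all.png",cv2.resize(np.vstack([F["scene"]["pixels"],F["top"]["pixels"]])[:,:,::-1],(512,768)))
for n in("scene","top"):
  for t in ["sample_twin","sample_single","sample_plain","pedestal","spindle_twin","spindle_single","spindle_plain","twin_face","single_face","plain_face","rack","cam_head","cam_stand"]:
    print(n,t,[(round(d["conf"],2),np.round(d["point"]).tolist()) for d in r.landmark_of(F[n],t)][:4])
E
```

```text
scene {'pixels': 0, 'intrinsics': array([[458.26400474,   0.        , 258.40245553],
       [  0.        , 458.26400474, 191.15107611],
       [  0.        ,   0.        ,   1.        ]]), 'eye': array([1.62132285, 0.1425776 , 1.234093  ]), 'attitude': array([0.59402982, 0.6844405 , 1.6177686 ]), 'shot': 1}
top {'pixels': 0, 'intrinsics': array([[358.44420882,   0.        , 256.75148488],
       [  0.        , 358.44420882, 193.36169822],
       [  0.        ,   0.        ,   1.        ]]), 'eye': array([ 0.30088017, -0.01264684,  1.46240053]), 'attitude': array([ 0.15586909, -0.15828897, -1.54410685]), 'shot': 2}
wrist {'pixels': 0, 'intrinsics': array([[331.31884067,   0.        , 255.34271499],
       [  0.        , 331.31884067, 192.25249923],
       [  0.        ,   0.        ,   1.        ]]), 'eye': array([0.21818374, 0.64214887, 0.37243352]), 'attitude': array([-0.23481988, -0.15019236,  1.13922839]), 'shot': 3}
{'clock': 0.15, 'joints': array([-1.2540934 ,  0.47760039,  0.02235158,  1.55618923, -0.01152277,
        1.10924215, -0.08312924]), 'qvel': array([-0.00065969, -0.00
[... 1287 characters left out ...]
0]), (0.37, [179.0, 263.0])]
top sample_single [(0.5, [149.0, 214.0]), (0.28, [244.0, 155.0])]
top sample_plain [(0.54, [148.0, 247.0])]
top pedestal [(0.65, [148.0, 245.0]), (0.6, [119.0, 242.0]), (0.58, [183.0, 199.0])]
top spindle_twin [(0.87, [278.0, 223.0])]
top spindle_single [(0.59, [189.0, 142.0]), (0.56, [288.0, 188.0])]
top spindle_plain [(0.73, [277.0, 226.0]), (0.54, [345.0, 265.0])]
top twin_face [(0.82, [257.0, 214.0])]
top single_face [(0.8, [270.0, 180.0]), (0.65, [168.0, 149.0])]
top plain_face [(0.52, [263.0, 197.0])]
top rack [(0.93, [282.0, 207.0]), (0.45, [179.0, 263.0])]
top cam_head [(0.98, [231.0, 147.0])]
top cam_stand [(0.82, [242.0, 153.0]), (0.44, [149.0, 190.0])]
```

View pics/scene0.png

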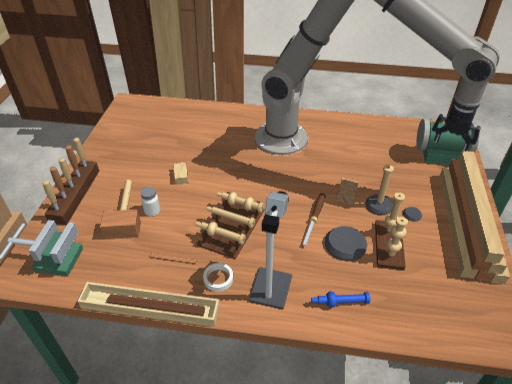

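View pics/top0.png

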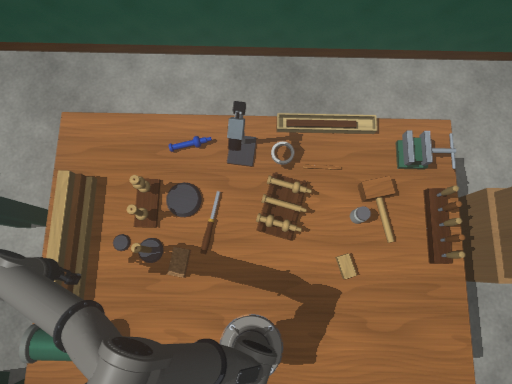

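The scene view shows a slender sample on the medium pedestal (379,205). The rack has three spindles around (231,222), and the camera is at (280,205). I'll zoom in to confirm the pattern and the direction of the heads.

```bash
python3 - <<'E'
import cv2,numpy as np
s=cv2.imread("pics/scene0.png");t=cv2.imread("pics/top0.png")
a=[cv2.resize(x,(400,300),interpolation=cv2.INTER_CUBIC) for x in (s[155:275,340:500][:, :],s[175:295,180:340],t[135:255,215:375],t[160:280,90:250])]
cv2.imwrite("pics/z.png",np.vstack([np.hstack(a[:2]),np.hstack(a[2:])]))
E
```

```text
(no output)
```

View pics/z.png

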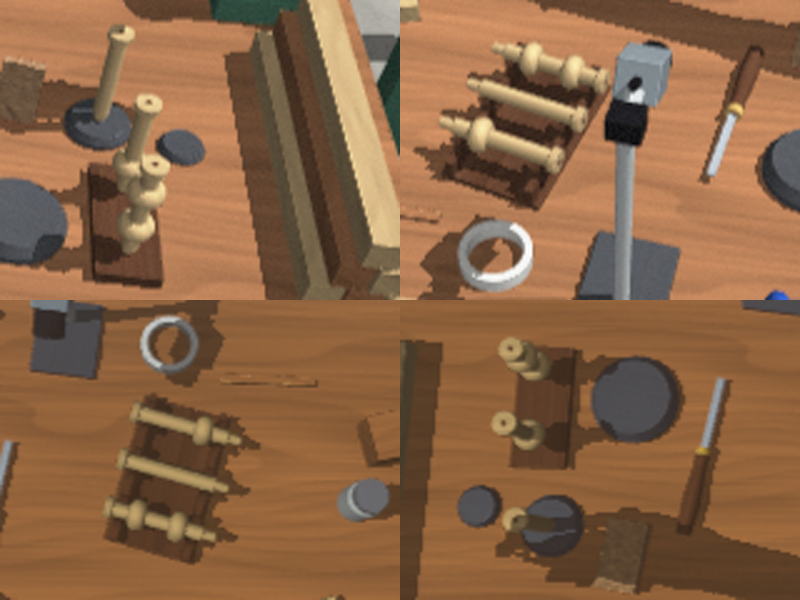

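The pedestal sample is plain and slender, while the two on the board have beads. The plain spindle is the middle one in the rack: its head is at top (265,199) and scene (251,224), and its tenon is at top (306,210) and scene (208,209). Next I'll triangulate.

```bash
python3 - <<'E'
from h import *
s=r.grab_frame("scene");t=r.grab_frame("top")
for n,a,b in [("head",(251.2,223.8),(265,199)),("tenon",(208,209),(306,210))]: print(n,tri([(s,a),(t,b)]))
P=lambda f,n:r.landmark_of(f,n)[0]["point"]
for n in("cam_head","cam_stand","rack"): print(n,tri([(s,P(s,n)),(t,P(t,n))]), r.landmark_of(s,n)[0], onz(t,P(t,n),0.0))
for n in("twin_face","single_face"):print(n,[tri([(s,d["point"]),(t,e["point"])]) for d in r.landmark_of(s,n)[:2] for e in r.landmark_of(t,n)[:1]])
o=r.outline_of(s,"rack")[0]["rect"],r.outline_of(t,"rack")[0]["rect"];print(o)
big=cv2.resize(np.hstack([s["pixels"][175:315,230:330],t["pixels"][90:230,200:300]])[:,:,::-1],None,fx=4,fy=4,interpolation=cv2.INTER_CUBIC);cv2.imwrite("pics/cam.png",big)
E
```

```text
head (array([ 0.56646878, -0.04136678,  0.04345012]), [0.0042, 0.0042])
tenon (array([ 0.52413171, -0.20513077,  0.04883406]), [0.0045, 0.0045])
cam_head (array([0.69568667, 0.07034416, 0.31500827]), [0.006, 0.006]) {'point': [282.6, 197.7], 'conf': 0.71} [0.80477526 0.08553878 0.        ]
cam_stand (array([0.77841534, 0.05563192, 0.00103549]), [0.0094, 0.0094]) {'point': [272.3, 285.0], 'conf': 0.59} [0.77968678 0.04632806 0.        ]
rack (array([0.48244662, 0.13474393, 0.12855371]), [0.2653, 0.2653]) {'point': [233.3, 225.7], 'conf': 0.9} [0.36852637 0.41764611 0.        ]
twin_face [(array([ 0.49383255, -0.01180494,  0.05721781]), [0.0085, 0.0085])]
single_face [(array([0.78147404, 0.35623546, 0.01538967]), [0.0076, 0.0076]), (array([0.75071141, 0.13933853, 0.25789613]), [0.1674, 0.1674])]
([196.0, 198.3, 67.7, 60.7], [256.1, 174.1, 50.6, 64.7])
```

View pics/cam.png

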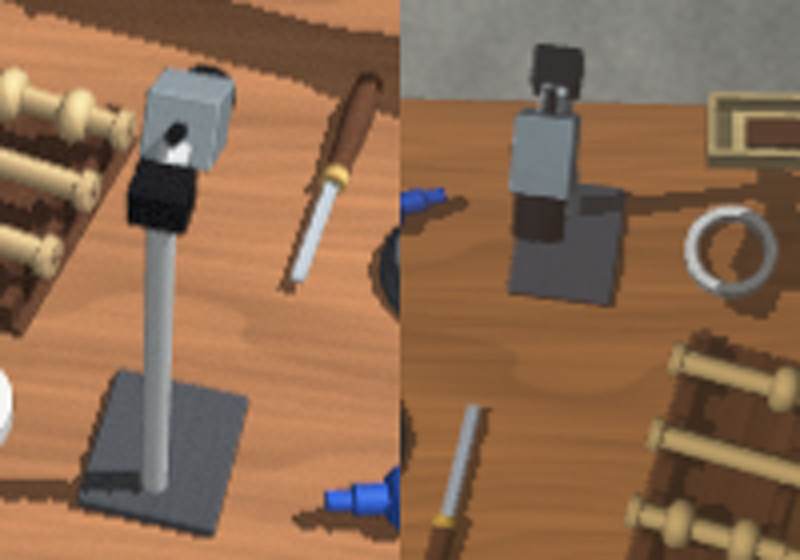

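The crop shows the camera with its lens barrel at top (234,149) and the stand plate at a slight yaw. I'll move to a viewing pose above the rack.

```bash
cat >> h.py <<'E'
def toolR(axis,down=None):
    x=np.array(axis,float);x/=np.linalg.norm(x)
    z=np.array([0,0,-1.]);z-=x*(z@x);z/=np.linalg.norm(z)
    return np.column_stack([x,np.cross(z,x),z])
def plan(T,Rt):
    o=r.get_obs();R0=rot(o["orientation"])
    d=R0.T@(np.array(T)-o["tcp_pos"]);w=R.from_matrix(R0.T@Rt).as_rotvec()
    print("shift",np.round(d/0.25,3),"turn",np.round(w/(np.pi/2),3),"norms",np.linalg.norm(d),np.degrees(np.linalg.norm(w)))
E
python3 - <<'E'
from h import *
f=r.grab_frame("wrist");o=r.get_obs();R0=rot(o["orientation"]);print(R0)
print("cam in tool",R0.T@(f["eye"]-o["tcp_pos"]),"look",R0.T@-rot(f["attitude"])[:,2])
plan((0.50,-0.10,0.32),toolR((np.cos(np.radians(75.5)),np.sin(np.radians(75.5)),0)))
E
```

```text
[[-9.11092101e-01  4.12202840e-01  4.35680774e-05]
 [ 4.12202842e-01  9.11092098e-01  7.26446508e-05]
 [-9.75019966e-06  8.41448529e-05 -9.99999996e-01]]
cam in tool [ 0.06589059  0.00027934 -0.14200811] look [-2.60612852e-01  5.22945825e-04  9.65443249e-01]
shift [-1.987 -2.24  -0.355] turn [ 0.    -0.     0.891] norms 0.7538620190148576 80.15671091247606
```

>>> {"fn": "apply_moves", "kwargs": {
  "rows": [
    [-0.05,-0.06,-0.2,0,0,0],
    [-0.2,-0.22,-0.3,0,0,0.1],
    [-0.36,-0.4,-0.36,0,0,0.2],
    [-0.52,-0.58,-0.36,0,0,0.3],
    [-0.68,-0.76,-0.36,0,0,0.4]
  ]
}}

```text
clock: 3.18
tcp_pos: [0.3553, 0.37, 0.3218]
orientation: [-1.586, -2.712, -0.002]
contact_force: [0.8, 0.0, -0.4]
grip_width: 0.0856
gripper_force: 0.0
```

```bash
cat > p.py <<'E'
from h import *
print(r.get_obs()["joints"].round(2),r.get_obs()["tcp_pos"])
plan((0.50,-0.10,0.32),toolR((np.cos(np.radians(75.5)),np.sin(np.radians(75.5)),0)))
E
python3 p.py
```

```text
[-1.11  0.12  0.2   1.83 -0.03  1.19 -0.39] [0.35532655 0.36996895 0.32178237]
shift [-1.922 -0.417  0.005] turn [ 0.    -0.001  0.487] norms 0.4917361054757499 43.85416270026378
```

>>> {"fn": "apply_moves", "kwargs": {
  "rows": [
    [-0.24,-0.05,0,0,0,0.1],
    [-0.48,-0.1,0,0,0,0.2],
    [-0.72,-0.16,0,0,0,0.3],
    [-0.96,-0.21,0,0,0,0.4],
    [-1.0,-0.22,0,0,0,0.487]
  ]
}}

```text
clock: 3.8
tcp_pos: [0.4316, 0.1228, 0.3218]
orientation: [2.49, 1.915, 0.002]
contact_force: [-0.4, 1.0, -0.4]
grip_width: 0.0854
gripper_force: 0.0
```

```bash
python3 p.py
```

```text
[-0.86 -0.01  0.44  1.97  0.01  1.18 -0.68] [0.43164844 0.12279179 0.32176235]
shift [-0.791  0.493  0.007] turn [ 0.    -0.    -0.004] norms 0.23304768027104486 0.3684129745165841
```

>>> {"fn": "apply_moves", "kwargs": {
  "rows": [
    [-0.19,0.12,0,0,0,0],
    [-0.38,0.24,0,0,0,0],
    [-0.57,0.36,0,0,0,0],
    [-0.79,0.49,0,0,0,0],
    [-0.79,0.49,0,0,0,0]
  ]
}}

```text
clock: 4.42
tcp_pos: [0.5012, -0.0995, 0.3218]
orientation: [2.485, 1.918, -0.001]
contact_force: [0.1, -0.2, 1.5]
grip_width: 0.0856
gripper_force: 0.0
```

```bash
python3 - <<'E'
from h import *
o=r.get_obs();print(o["joints"].round(2),o["tcp_pos"],o["clock"])
f=r.grab_frame("wrist");save(f,"w1")
for t in ("spindle_plain","plain_face","single_face","twin_face","rack","cam_head"):
  for d in r.landmark_of(f,t)[:3]: print(t,round(d["conf"],2),np.round(d["point"],1),onz(f,d["point"],0.06).round(4))
for p in ((0.566,-.041,.06),(0.524,-.205,.06)): print(proj(f,p))
E
```

```text
[-0.56  0.13  0.71  1.86 -0.09  1.18 -0.08] [ 0.50124244 -0.09953267  0.32178847] 4.425
plain_face 0.77 [297.8  85.6] [ 0.571  -0.0298  0.06  ]
plain_face 0.56 [360.6 160.2] [ 0.6265 -0.1347  0.06  ]
single_face 0.56 [369.1  89.2] [ 0.6505 -0.0547  0.06  ]
twin_face 0.63 [230.3  83. ] [ 0.4959 -0.0072  0.06  ]
rack 0.96 [289.4 153.3] [ 0.5436 -0.1042  0.06  ]
rack 0.48 [426.3 227.7] [ 0.6939 -0.2441  0.06  ]
[295.76310278  96.48430677]
[292.29234333 231.52364167]
```

View pics/w1.png

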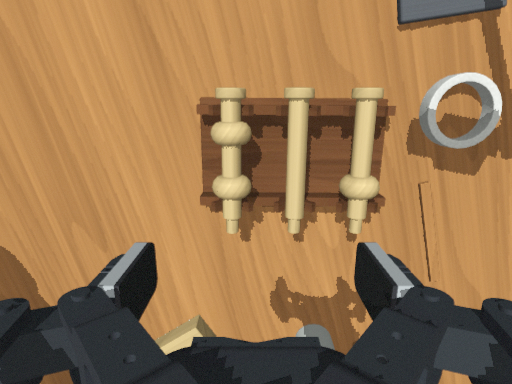

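The wrist view shows the twin at left, the plain spindle in the middle (head (299,92), tenon end (293,233)) and the single at right. I'll measure the axis now.

```bash
cat > m.py <<'E'
from h import *
f=r.grab_frame("wrist");o=r.get_obs()
g=cv2.GaussianBlur(f["pixels"],(3,3),0).astype(int)
m=((g[:,:,0]>150)&(g[:,:,1]>120)&(g[:,:,1]-g[:,:,2]>15)).astype(np.uint8)
# seed region: component containing predicted spindle middle
def axis(seed):
    n,l,st,c=cv2.connectedComponentsWithStats(m); k=l[int(seed[1]),int(seed[0])]
    return (l==k)&(k>0)
P0=proj(f,(0.548,-0.12,0.06)); M=axis(P0); ys,xs=np.nonzero(M)
print("seed",P0,"bbox",xs.min(),xs.max(),ys.min(),ys.max(),M.sum())
top,bot=ys.min(),ys.max(); H=bot-top
rows=np.arange(int(top+.25*H),int(top+.75*H)); C=[(xs[ys==y].mean(),y,np.ptp(xs[ys==y])+1) for y in rows]
C=np.array(C); p=np.polyfit(C[:,1],C[:,0],1); print("fit",p,"width",C[0,2],C[-1,2],"resid",np.std(C[:,0]-np.polyval(p,C[:,1])))
q=lambda y:(np.polyval(p,y),y)
h=onz(f,q(top),.078);t=onz(f,q(bot+1),.062)
h2=onz(f,q(rows[0]),.06);t2=onz(f,q(rows[-1]),.06)
a=h2-t2;a/=np.linalg.norm(a);print("face",h,"tenon",t,"len",np.linalg.norm((h-t)[:2]),"yaw",np.degrees(np.arctan2(a[1],a[0])))
print("origin from head",h-.085*a,"from tenon",t+.094*a, "line pt",h2, o["tcp_pos"],o["clock"])
d=np.linalg.inv(np.array(f["intrinsics"]))
e=np.array(f["eye"]);mid=q((rows[0]+rows[-1])/2);w=np.interp(mid[1],C[:,1],C[:,2])
print("height from width 24mm:",e[2]+ray(f,mid)[1][2]*0.024*f["intrinsics"][0,0]/w)
import pickle;pickle.dump((dict(f),np.array(q(top+H*.5)),p,top,bot),open("m%d.pkl"%int(o["clock"]*1000),"wb"))
E
python3 m.py
```

```text
seed [297.42016852 171.04124433] bbox 0 511 0 353 121831
fit [  0.58650903 112.24375188] width 494.0 492.0 resid 23.156480629609554
face [0.39759471 0.10827258 0.078     ] tenon [ 0.52274159 -0.3904522   0.062     ] len 0.5141868766999922 yaw 104.46442491104042
origin from head [0.41882591 0.02596683 0.078     ] from tenon [ 0.49926238 -0.29943173  0.062     ] line pt [0.41804521 0.0137212  0.06      ] [ 0.50110684 -0.09286596  0.32130918] 4.825
height from width 24mm: 0.4482579576614146
```

```bash
sed -i 's/^m=.*/m=((g[:,:,2]>85)\&(g[:,:,0]-g[:,:,2]<130)\&(g[:,:,0]>140)\&(g[:,:,0]-g[:,:,2]>30)).astype(np.uint8)/' m.py; python3 - <<'E'
from h import *
o=r.get_obs();print(o["tcp_pos"],o["qvel"].round(4),o["contact_force"])
im=cv2.imread("pics/w1.png")[:,:,::-1]
for p in((297,150),(297,180),(298,92),(350,40),(150,60),(275,150),(298,60),(293,229),(310,240)):print(p,im[p[1],p[0]])
E
python3 m.py
```

```text
[ 0.50110684 -0.09286596  0.32130918] [ 0.0047  0.0025  0.0055 -0.0015  0.0003  0.0003  0.0012] [ 0.24637248 -0.12192971 -0.45116896]
(297, 150) [231 209 153]
(297, 180) [227 206 150]
(298, 92) [222 201 147]
(350, 40) [197 144  91]
(150, 60) [182 132  80]
(275, 150) [124  83  51]
(298, 60) [200 149  93]
(293, 229) [222 201 146]
(310, 240) [195 144  88]
seed [297.35470753 170.84596841] bbox 24 346 0 354 53616
fit [  0.45043827 114.04961389] width 249.0 186.0 resid 13.392203659502977
face [0.39951684 0.10761841 0.078     ] tenon [ 0.45796011 -0.3763563   0.062     ] len 0.4874906555405756 yaw 97.36993673957235
origin from head [0.41042024 0.02332063 0.078     ] from tenon [ 0.44590223 -0.28313287  0.062     ] line pt [0.4066423  0.01638245 0.06      ] [ 0.50110769 -0.09310998  0.32132686] 4.875
height from width 24mm: 0.4260993415268277
```

```bash
sed -i 's/^m=.*/m=(g[:,:,1]>168).astype(np.uint8)/' m.py; python3 m.py
```

```text
seed [297.29712748 170.63397141] bbox 288 306 107 238 1736
fit [-4.93059180e-02  3.04880207e+02] width 15.0 13.0 resid 0.20928894798242326
face [ 0.56454934 -0.04522103  0.078     ] tenon [ 0.52338244 -0.20695356  0.062     ] len 0.16688956254242948 yaw 75.00868332184697
origin from head [ 0.54256217 -0.12732806  0.078     ] from tenon [ 0.54769767 -0.11615285  0.062     ] line pt [ 0.55706758 -0.08216294  0.06      ] [ 0.50112054 -0.09332044  0.32134053] 4.925
height from width 24mm: -0.0890409616359733
```

```bash
sed -i 's/^plan.*/import sys\nx,y,z,yaw,el=map(float,sys.argv[1:6]);yaw,el=np.radians([yaw,el])\nplan((x,y,z),toolR((np.cos(yaw)*np.cos(el),np.sin(yaw)*np.cos(el),np.sin(el))))/' p.py; python3 p.py .548 -.115 .16 75 0
```

```text
[-0.57  0.13  0.71  1.86 -0.09  1.18 -0.08] [ 0.50112054 -0.09332044  0.32134053]
shift [-0.039  0.203  0.645] turn [ 0.   -0.    0.01] norms 0.16940617656758208 0.9122245065195635
```

>>> {"fn": "apply_moves", "kwargs": {
  "rows": [
    [-0.02,0.1,0.16,0,0,0],
    [-0.04,0.2,0.34,0,0,0.01],
    [-0.04,0.2,0.52,0,0,0.01],
    [-0.04,0.2,0.645,0,0,0.01],
    [-0.04,0.2,0.645,0,0,0.01]
  ],
  "claw": 0.7
}}

```text
clock: 5.55
tcp_pos: [0.5455, -0.1154, 0.1581]
orientation: [-2.491, -1.91, 0.006]
contact_force: [0.3, -0.7, 0.5]
grip_width: 0.0596
gripper_force: 0.0
```

```bash
python3 - <<'E'
from h import *
o=r.get_obs();print(o["tcp_pos"],o["clock"],o["qvel"].round(3))
f=r.grab_frame("wrist");save(f,"w2");o=r.get_obs();print(o["tcp_pos"])
for t in ("spindle_plain","plain_face"):
  for d in r.landmark_of(f,t)[:2]: print(t,round(d["conf"],2),np.round(d["point"],1),onz(f,d["point"],0.06).round(4))
o=r.get_obs();print(o["tcp_pos"])
print(np.round([f["eye"],-rot(f["attitude"])[:,2]],4).tolist())
for z in (.04,.06,.08):print(z,proj(f,(0.548,-.115,z)))
E
```

```text
[ 0.54551101 -0.115391    0.15805829] 5.55 [-0.009 -0.048  0.029 -0.051  0.017  0.025 -0.013]
[ 0.54684728 -0.11586397  0.15985704]
spindle_plain 0.89 [266.3 192.9] [ 0.5533 -0.1166  0.06  ]
plain_face 0.91 [261.9  69.3] [ 0.5723 -0.0313  0.06  ]
plain_face 0.18 [467.6 286.8] [ 0.6911 -0.2351  0.06  ]
[ 0.54821886 -0.1161511   0.16156577]
[[0.5635, -0.0515, 0.3], [-0.0725, -0.2513, -0.9652]]
0.04 [258.80072142 186.16312931]
0.06 [258.93650816 192.65872611]
0.08 [259.09514691 200.24748869]
```

View pics/w2.png

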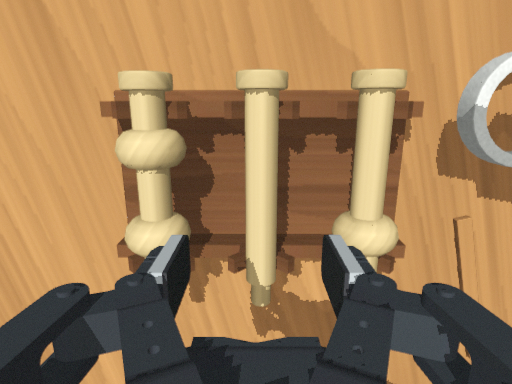

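The view shows the plain shank centred near column 262 and about 32 px wide, which puts it about 0.06 m high, between the open fingers. Its origin is about (0.550, -0.113), so I can descend.

```bash
python3 p.py .550 -.113 .041 75 0
```

```text
[-0.41  0.43  0.65  1.94 -0.33  0.88  0.15] [ 0.54821886 -0.1161511   0.16156577]
shift [0.014 0.002 0.482] turn [ 0.001 -0.    -0.001] norms 0.12062009228548698 0.148206695145771
```

>>> {"fn": "apply_moves", "kwargs": {
  "rows": [
    [0.014,0.004,0.13,0,0,0],
    [0.014,0.004,0.26,0,0,0],
    [0.014,0.004,0.38,0,0,0],
    [0.014,0.004,0.45,0,0,0],
    [0.014,0.004,0.482,0,0,0]
  ]
}}

```text
clock: 6.32
tcp_pos: [0.5497, -0.1129, 0.0398]
orientation: [2.493, 1.911, 0.001]
contact_force: [0.1, -0.9, 0.8]
grip_width: 0.0596
gripper_force: 0.0
```

>>> {"fn": "apply_moves", "kwargs": {
  "rows": [
    [0,0,0,0,0,0],
    [0,0,0,0,0,0]
  ]
}}

```text
clock: 6.58
tcp_pos: [0.5498, -0.1131, 0.0405]
orientation: [2.493, 1.91, 0.002]
contact_force: [-0.1, 0.4, -0.4]
grip_width: 0.0597
gripper_force: 0.0
```

```bash
python3 p.py .550 -.113 .041 75 0; python3 - <<'E'
from h import *
f=r.grab_frame("wrist");save(f,"w3")
E
```

```text
[-0.3   0.61  0.52  2.   -0.48  0.66  0.27] [ 0.54982828 -0.11310268  0.04052695]
shift [ 0.001  0.001 -0.002] turn [ 0.001 -0.    -0.001] norms 0.0005136210539299613 0.1241053821140261
```

View pics/w3.png

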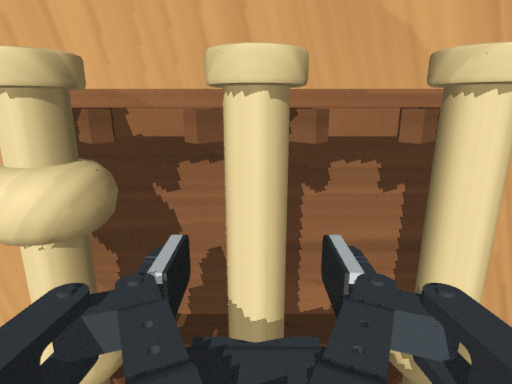

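The shank is centred at column 256 between the fingers, so I'll close the gripper.

>>> {"fn": "apply_moves", "kwargs": {
  "rows": [
    [0,0,0,0,0,0],
    [0,0,0,0,0,0],
    [0,0,0,0,0,0],
    [0,0,0,0,0,0]
  ],
  "claw": 0,
  "newtons": 60
}}

```text
clock: 7.12
tcp_pos: [0.5501, -0.1131, 0.0401]
orientation: [2.492, 1.91, 0.002]
contact_force: [2.8, -0.2, 4.3]
grip_width: 0.0224
gripper_force: 58.6
```

>>> {"fn": "apply_moves", "kwargs": {
  "rows": [
    [0,0,-0.08,0,0,0],
    [0,0,-0.2,0,0,0],
    [0,0,-0.4,0,0,0],
    [0,0,-0.6,0,0,0],
    [0,0,-0.68,0,0,0]
  ]
}}

```text
clock: 7.75
tcp_pos: [0.5492, -0.1135, 0.2131]
orientation: [2.493, 1.909, 0.004]
contact_force: [-0.7, -0.7, -2.3]
grip_width: 0.0228
gripper_force: 58.8
```

Lifted and held. Now I'll tilt the hand so the wrist camera sees the lens from two places.

```bash
cat > v.py <<'E'
from h import *
import sys
x,y,z,t=map(float,sys.argv[1:5]);t=np.radians(t)
X=np.array([0,1.,0]);Z=np.array([np.sin(t),0,-np.cos(t)]);Rt=np.column_stack([X,np.cross(Z,X),Z])
o=r.get_obs();print(o["joints"].round(2),o["tcp_pos"],o["clock"]);plan((x,y,z),Rt)
E
python3 v.py .48 -.06 .34 40
```

```text
[-0.46  0.36  0.7   1.89 -0.28  0.98  0.1 ] [ 0.54923181 -0.11353247  0.21306203] 7.75
shift [ 0.135 -0.322 -0.508] turn [-0.44   0.058 -0.161] norms 0.15418176441573447 42.501089938427604
```

>>> {"fn": "apply_moves", "kwargs": {
  "rows": [
    [0.03,-0.08,-0.15,-0.08,0.01,-0.03],
    [0.07,-0.16,-0.3,-0.18,0.02,-0.06],
    [0.1,-0.24,-0.45,-0.27,0.035,-0.1],
    [0.135,-0.32,-0.51,-0.36,0.05,-0.13],
    [0.135,-0.32,-0.51,-0.44,0.06,-0.16]
  ]
}}

```text
clock: 8.38
tcp_pos: [0.4793, -0.057, 0.3352]
orientation: [1.826, 1.829, 0.654]
contact_force: [-0.2, 0.6, -0.5]
grip_width: 0.0221
gripper_force: 59.0
```

```bash
python3 v.py .48 -.06 .34 40; python3 - <<'E'
from h import *
f=r.grab_frame("wrist");save(f,"w4")
for t in ("cam_head","cam_stand","plain_face"):
  for d in r.landmark_of(f,t)[:2]: print(t,round(d["conf"],2),np.round(d["point"],1))
print(proj(f,(.696,.07,.31)))
E
```

```text
[-0.44 -0.34  0.32  2.35  0.37  0.45 -0.37] [ 0.47928462 -0.0569714   0.33515339] 8.375
shift [-0.012  0.014 -0.013] turn [-0.009 -0.003  0.   ] norms 0.00575967007568556 0.8750074732194555
cam_head 0.59 [434.8  28.6]
plain_face 0.72 [254.   49.7]
[440.35943069  27.27539981]
```

View pics/w4.png

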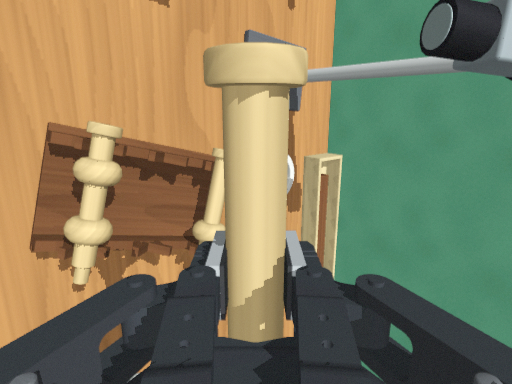

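The lens face shows at about (437,28), with the post behind it. Now a second view from a shifted position.

>>> {"fn": "apply_moves", "kwargs": {
  "rows": [
    [0.1,-0.08,0.1,0,0,0],
    [0.2,-0.15,0.18,0,0,0],
    [0.2,-0.15,0.18,0,0,0],
    [0.2,-0.15,0.18,0,0,0]
  ]
}}

```text
clock: 9.07
tcp_pos: [0.4814, -0.0087, 0.2804]
orientation: [1.831, 1.821, 0.656]
contact_force: [0.9, -0.4, -0.3]
grip_width: 0.0225
gripper_force: 59.0
```

```bash
python3 v.py .48 -.01 .28 40; python3 - <<'E'
from h import *
s=r.grab_frame("scene");t=r.grab_frame("top")
f=r.grab_frame("wrist");save(f,"w5")
P={n:[(round(d["conf"],2),np.round(d["point"],1)) for d in r.landmark_of(g,"cam_head")[:1]] for n,g in (("s",s),("t",t),("w",f))};print(P)
ob=[(g,P[n][0][1]) for n,g in (("s",s),("t",t),("w",f)) if P[n]]
print(tri(ob)); print([tri([ob[i],ob[j]]) for i,j in((0,1),(0,2),(1,2))] if len(ob)==3 else "")
import pickle;pickle.dump((s,t,f),open("cam.pkl","wb"))
im=cv2.resize(f["pixels"][:192,256:][:,:,::-1],None,fx=3,fy=3,interpolation=cv2.INTER_CUBIC);cv2.imwrite("pics/w5z.png",im)
E
```

```text
[-0.29 -0.21  0.08  2.43  0.53  0.29 -0.67] [ 0.48136356 -0.00872989  0.28036574] 9.075
shift [-0.005 -0.005 -0.002] turn [-0.008 -0.002 -0.004] norms 0.0018990118634723396 0.7882519837917338
{'s': [(0.8, array([283.3, 196.2]))], 't': [(0.57, array([234.2, 147.4]))], 'w': [(0.67, array([499.3,  80.8]))]}
(array([0.68812128, 0.0719679 , 0.31027462]), [0.0062, 0.0058, 0.0029])
[(array([0.68933453, 0.07223242, 0.31506866]), [0.0054, 0.0054]), (array([0.68240444, 0.07413881, 0.30885839]), [0.003, 0.003]), (array([0.69290449, 0.06957539, 0.30590654]), [0.0021, 0.0021])]
```

View pics/w5z.png

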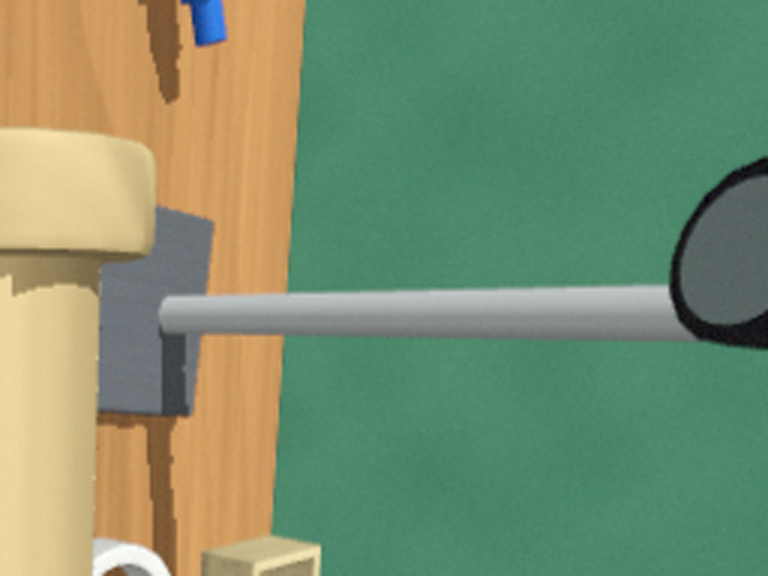

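```bash
python3 - <<'E'
from h import *
import pickle
s,t,f=pickle.load(open("cam.pkl","rb"))
for p in((499.3,80.8),(504,83.5)): print("w5 z=.31",onz(f,p,.31))
print("top z=.31",onz(t,(234.2,147.4),.31),"scene",onz(s,(283,197),.31))
print("tri eyeball",tri([(s,(283,197)),(t,(234.2,148.4)),(f,(504,83.5))]))
print("post w",onz(f,(314.5,105),.01),"s",onz(s,(268.75,297.0),.01))
# plate corners
for n,p in {"a":(260,267.5),"b":(291.75,274.5),"c":(283.25,308.75),"d":(250,300.75)}.items(): print("scene",n,onz(s,p,.01)[:2].round(4))
for n,p in {"a":(228,163),"b":(253,165.75),"c":(255.5,137.5)}.items(): print("top",n,onz(t,p,.01)[:2].round(4))
for n,p in {"r1":(256+213/3,220/3),"r2":(256+190/3,414/3)}.items(): print("w5",n,onz(f,p,.01)[:2].round(4))
# post top in w5: axis of post near lens
print("eye",f["eye"])
for p in((256+175/3,315/3),(256+650/3,313/3)): print(ray(f,p))
E
```

```text
w5 z=.31 [0.67866504 0.07094671 0.31      ]
w5 z=.31 [0.69000483 0.06948296 0.31      ]
top z=.31 [0.691545   0.06721014 0.31      ] scene [0.68682952 0.07672984 0.31      ]
tri eyeball (array([0.68765845, 0.07107477, 0.31042006]), [0.0057, 0.004, 0.0017])
post w [0.83139311 0.05391035 0.01      ] s [0.82912605 0.06025245 0.01      ]
scene a [0.722 0.017]
scene b [0.734  0.1227]
scene c [0.8636 0.1093]
scene d [0.8511 0.0049]
top a [0.724  0.1118]
top b [0.7143 0.0064]
top c [ 0.8395 -0.0014]
w5 r1 [0.8602 0.1053]
w5 r2 [ 0.8473 -0.002 ]
eye [0.39127792 0.05671111 0.39057867]
(array([0.39127792, 0.05671111, 0.39057867]), array([ 0.75609763, -0.00481032, -0.65444116]))
(array([0.39127792, 0.05671111, 0.39057867]), array([ 0.94956353, -0.00548357, -0.31352677]))
```

The camera yaw is about -6° (plate edges and the post-to-lens line agree) and the lens is at about (0.689, 0.072, 0.310). That puts the target TCP near (0.539, 0.087, 0.201). First I'll swing round well back from the lens.

```bash
python3 - <<'E'
from h import *
import pickle
f=pickle.load(open("cam.pkl","rb"))[2]
o=r.get_obs();R0=rot(o["orientation"])
for d in r.landmark_of(r.grab_frame("wrist"),"plain_face")[:1]:
    e,dd=ray(f,d["point"]);e=R0.T@(e-o["tcp_pos"]);dd=R0.T@dd;print("face in tool",e+dd*(-.019-e[2])/dd[2],d["point"])
E
python3 p.py .46 .03 .27 40 5
```

```text
face in tool [ 0.08501795  0.00068076 -0.019     ] [254.6, 46.6]
[-0.29 -0.21  0.08  2.43  0.53  0.29 -0.67] [ 0.48036558 -0.00920069  0.27914348]
shift [ 0.156 -0.087 -0.023] turn [ 0.382 -0.142  0.546] norms 0.04511156919391833 61.30411331171878
```

>>> {"fn": "apply_moves", "kwargs": {
  "rows": [
    [0.03,-0.02,0,0.06,-0.02,0.09],
    [0.06,-0.04,-0.01,0.13,-0.05,0.18],
    [0.09,-0.05,-0.01,0.19,-0.07,0.27],
    [0.12,-0.07,-0.02,0.26,-0.095,0.365],
    [0.156,-0.087,-0.02,0.32,-0.12,0.455]
  ]
}}

```text
clock: 10.1
tcp_pos: [0.4607, 0.0306, 0.2696]
orientation: [2.816, 1.244, 0.228]
contact_force: [0.4, -0.5, -0.9]
grip_width: 0.0224
gripper_force: 59.0
```

```bash
python3 p.py .46 .03 .27 40 5;python3 p.py .47 .095 .17 -6 30
```

```text
[-0.32 -0.01  0.1   2.11  0.03  0.89 -0.98] [0.46067526 0.03057171 0.2695689 ]
shift [-0.003 -0.    -0.002] turn [ 0.061 -0.021  0.088] norms 0.0009842141884954586 9.788712641018128
[-0.32 -0.01  0.1   2.11  0.03  0.89 -0.98] [0.46067526 0.03057171 0.2695689 ]
shift [ 0.17  -0.19   0.402] turn [-0.125  0.209  0.585] norms 0.11896184940255806 57.017011639188155
```

>>> {"fn": "apply_moves", "kwargs": {
  "rows": [
    [0.03,-0.03,0.07,-0.02,0.04,0.105],
    [0.06,-0.07,0.14,-0.04,0.075,0.21],
    [0.09,-0.1,0.21,-0.065,0.11,0.31],
    [0.13,-0.14,0.3,-0.09,0.15,0.415],
    [0.17,-0.19,0.4,-0.11,0.185,0.52]
  ]
}}

```text
clock: 10.72
tcp_pos: [0.47, 0.0765, 0.1888]
orientation: [3.003, 0.257, 0.648]
contact_force: [0.3, -0.8, 0.3]
grip_width: 0.0223
gripper_force: 59.0
```

```bash
python3 p.py .505 .0915 .182 -6 30;python3 p.py .539 .087 .201 -6 30
```

```text
[-0.4   0.03 -0.03  2.35  0.49  0.42 -2.24] [0.46998966 0.0765025  0.18884583]
shift [ 0.125 -0.041  0.082] turn [-0.022  0.059  0.171] norms 0.03869773204492269 16.444509284421503
[-0.4   0.03 -0.03  2.35  0.49  0.42 -2.24] [0.46998966 0.0765025  0.18884583]
shift [0.275 0.004 0.069] turn [-0.022  0.059  0.171] norms 0.07085441872041802 16.444509284421503
```

>>> {"fn": "apply_moves", "kwargs": {
  "rows": [
    [0.06,-0.02,0.04,-0.011,0.03,0.085],
    [0.125,-0.04,0.082,-0.022,0.06,0.17],
    [0.125,-0.04,0.082,-0.022,0.06,0.17],
    [0.125,-0.04,0.082,-0.022,0.06,0.17]
  ]
}}

```text
clock: 11.22
tcp_pos: [0.5051, 0.0917, 0.1819]
orientation: [3.004, -0.147, 0.804]
contact_force: [0.6, 0.2, -0.6]
grip_width: 0.022
gripper_force: 59.0
```

```bash
python3 p.py .539 .087 .201 -6 30
```

```text
[-0.48  0.09  0.    2.35  0.86  0.37 -2.91] [0.50511545 0.091695   0.18191888]
shift [0.157 0.006 0.002] turn [-0.     0.     0.004] norms 0.03917007277523713 0.4007017719377753
```

>>> {"fn": "apply_moves", "kwargs": {
  "rows": [
    [0.03,0,0,0,0,0],
    [0.06,0,0,0,0,0],
    [0.08,0,0,0,0,0]
  ]
}}

```text
clock: 11.6
tcp_pos: [0.5228, 0.0894, 0.1926]
orientation: [3.004, -0.149, 0.805]
contact_force: [-0.2, -0.0, -0.6]
grip_width: 0.0224
gripper_force: 59.0
```

```bash
python3 p.py .539 .087 .201 -6 30
```

```text
[-0.46  0.1   0.    2.31  0.78  0.38 -2.81] [0.52275906 0.0894277  0.19260544]
shift [0.074 0.003 0.004] turn [-0.    -0.     0.003] norms 0.01844262353472288 0.3098286131227716
```

Joint 7 is moving away from its limit as it advances, so I'll finish the approach and let it settle.

>>> {"fn": "apply_moves", "kwargs": {
  "rows": [
    [0.035,0.001,0.002,0,0,0],
    [0.065,0.003,0.004,0,0,0],
    [0.072,0.003,0.004,0,0,0],
    [0.072,0.003,0.004,0,0,0],
    [0.072,0.003,0.004,0,0,0]
  ]
}}

```text
clock: 12.22
tcp_pos: [0.5379, 0.0873, 0.2]
orientation: [3.004, -0.148, 0.804]
contact_force: [0.8, 0.1, -1.3]
grip_width: 0.0221
gripper_force: 59.0
```

```bash
python3 - <<'E'
from h import *
o=r.get_obs();R0=rot(o["orientation"])
s=r.grab_frame("scene");t=r.grab_frame("top")
a=R0[:,0];F=o["tcp_pos"]+R0@[.085,0,-.019]
print(o["joints"].round(2),"axis",a,"face",F,"lens-from-face",np.array([.689,.072,.310])-F)
for n,g in(("s",s),("t",t)):
    print(n,"face px",proj(g,F),"lens px",proj(g,(.689,.072,.310)),{k:[(round(d["conf"],2),np.round(d["point"],1).tolist()) for d in r.landmark_of(g,k)[:2]] for k in("plain_face","cam_head")})
c=[cv2.resize(g["pixels"][y:y+100,x:x+100][:,:,::-1],(400,400),interpolation=cv2.INTER_CUBIC) for g,x,y in((s,225,140),(t,185,110))]
cv2.imwrite("pics/fin.png",np.hstack(c))
E
```

```text
[-0.43  0.11  0.    2.27  0.73  0.39 -2.73] axis [ 0.86212497 -0.08462461  0.49957902] face [0.60171372 0.08113446 0.25895495] lens-from-face [ 0.08728628 -0.00913446  0.05104505]
s face px [286.80042762 189.7060303 ] lens px [281.27452995 197.35063068] {'plain_face': [(0.74, [243.9, 244.1]), (0.63, [287.0, 190.5])], 'cam_head': [(0.89, [279.8, 194.8])]}
t face px [230.1676218  176.90370996] lens px [232.75243461 148.09160173] {'plain_face': [(0.51, [228.6, 176.6])], 'cam_head': [(0.84, [233.7, 146.0])]}
```

View pics/fin.png

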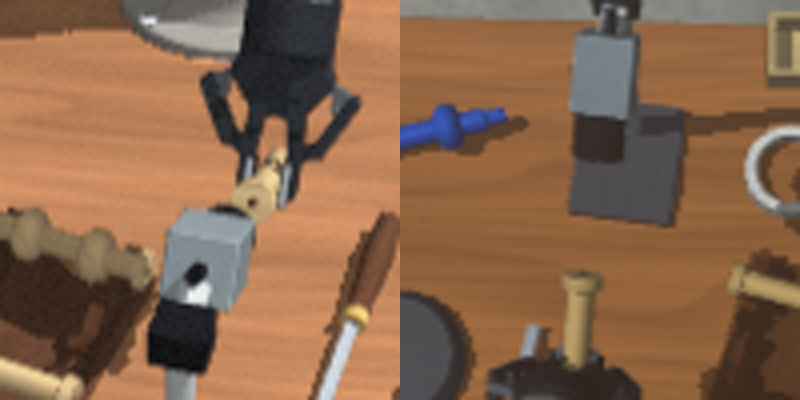

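The spindle is up in front of the lens with its head facing it: top face at (230,177), barrel front at (234,148). The views suggest a 2–3 mm sideways trim, so I'll apply that and let it settle.

>>> {"fn": "apply_moves", "kwargs": {
  "rows": [
    [0,0.01,0,0,0,0],
    [0,0.01,0,0,0,0],
    [0,0.01,0,0,0,0],
    [0,0.01,0,0,0,0],
    [0,0.01,0,0,0,0]
  ]
}}

```text
clock: 13.15
tcp_pos: [0.5379, 0.0849, 0.2002]
orientation: [3.004, -0.149, 0.805]
contact_force: [-0.3, 0.3, -1.4]
grip_width: 0.022
gripper_force: 59.0
```

>>> {"fn": "apply_moves", "kwargs": {
  "rows": [
    [0,0,0,0,0,0],
    [0,0,0,0,0,0],
    [0,0,0,0,0,0],
    [0,0,0,0,0,0]
  ]
}}

```text
clock: 13.65
tcp_pos: [0.538, 0.0849, 0.2003]
orientation: [3.004, -0.149, 0.805]
contact_force: [-0.2, 0.4, -0.4]
grip_width: 0.0223
gripper_force: 59.0
```

```bash
python3 - <<'E'
from h import *
o=r.get_obs();print(o["qvel"].round(4),o["tcp_pos"],o["gripper_force"],o["clock"]);print(r.hand_in())
E
```

```text
[ 0.0008 -0.0003 -0.0005 -0.001  -0.0018  0.0014 -0.001 ] [0.5379543  0.08487644 0.20025617] 59.01920020580292 13.65
the job is handed in; nothing more can be done
None
```

I handed in the job at 13.65 s with the plain spindle (the pedestal's pattern) held still, head towards the lens and, by my measurements, about 100 mm from it and in line with its line of sight; the hand-in returned no verdict.

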